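# Seat a keyed taper plug in the swivel cup and check that it rocks free

## Robot

A 6-joint arm with a two-finger parallel gripper is mounted at the origin on a cart in front of the work surface, level with it; the furniture and walls round the work are solid. World frame = base frame: x ahead of the robot, y to its left, z up, the work surface at z = 0. Lengths are in mm, angles in rad, forces in N, time in s.
With the tool pointing down it reaches from about 375 to 975 mm from the base axis. Payload 3.8 kg.
Tool frame: the origin (TCP) lies at the very end of the fingers, on their centre line; the grasp point (between the pads) lies 19 mm behind it; z points along the fingers, y is the direction in which the jaws open and shut (so a half turn about z gives the same grasp; the last joint's range is limited). The gripper opens to 88 mm and grips with 3 to 60 N. Pads are 18 mm wide; open, the fingers measure 123 mm over their backs; the gripper's body (75 mm by 187 mm) begins 45 mm behind the grasp point.
Start: joints at [1.105, 0.264, 1.604, -0, 1.274, -0.037], TCP at [280.648, 613.885, 206.406] pointing down, gripper open.
Joint ranges: [-2.63, 2.63], [-0.94, 2.18], [0.31, 2.57], [-1.31, 4.45], [0, 2.66], [-2.55, 2.55]. Speed limits (rad/s): [2.57, 2.57, 3.14, 3.14, 3.14, 3.14].

## Interface

Orientations are given as a unit quaternion [x, y, z, w].
In Python, from rig import read_state, read_camera, camera_info, workorder gives the robot as it stands. The module is installed in compiled form; this text tells all that it offers.
- The arm moves only by the shell command python3 -m pendant 'ROWS' [OPENING] [FORCE]. ROWS is JSON, a list of rows, each an object with "travel": the shift along the world's x, y, z in cm, a list of three; "roll": the turn about the world's z in degrees. In form: [{"travel": [tx, ty, tz], "roll": roll}, ...]. A call has 1 to 10 rows; each row shifts and turns the commanded pose from where the row before left it; what a row does not reach is not made up. A row lasts 1/10 s, in which the tool goes at most 50 mm and 8.59 degrees, less where a joint would pass 70% of its speed; a pose out of reach is approached as far as the arm can. A call is refused whole if a number of a shift passes 5 or a number of a turn 8.59, either way. A call with a gripper value outside its range is refused whole. OPENING is the finger opening in cm, from 0 to 8.81, set as the call begins (- or left out, the last holds). The fingers move at their own pace and stop on an object; FORCE is the grip in N (left out, the last holds). Time passes only in rows, so rows that do not move let the fingers close. It gives the time, the measured TCP pose, the force and the opening at its end, in the units of the state.
- read_state(): the state, without advancing time (a new reading comes with each control period).
- read_camera(name): name is "scene" or "top" or "wrist"; returns the picture (480x640x3 uint8, red, green, blue); there is no depth.
- camera_info(name): a dict with "fovy" (degrees; the focal length in pixels is half the picture's height over the tangent of half this angle, whatever the lens; pixels are square), "cx", "cy" (the principal point, pixels), "extrinsics" (4x4, takes a point from camera to world coordinates); the wrist camera has in their place "T_tool_cam" (4x4, takes a point from camera to tool coordinates, whose origin is the TCP and whose axes are the flange's). Camera axes: x right, y up, looking along -z (the intrinsics and any distortion apply to the point x, -y, -z); pixel columns grow to the right and rows downward; lengths in mm; the calibration is good to about 2 mm. A picture is of the moment at which its call begins: read the wrist's pose just before it. camera_info takes no time and is no camera call.
- workorder.hand_in(): hands the job in, once; it reports no verdict.
The state is a dict: "clock": time; "q": joint angles; "qvel": joint speeds; "joint_torque": joint torques, N m; "tcp_pos": TCP position; "tcp_rot": TCP orientation; "contact_force": force on the tool from outside, world axes, zero at the start; "wrist_torque": the same for the moment, N m; "opening": opening from 0.0 (shut) to 1.0 (fully open).
Only numpy, scipy, OpenCV 4.12 (cv2) and the standard library are available. Lean on these libraries where they do the work, as an engineer would, in place of code of your own. Each camera call takes 0.05 s, during which the arm holds its last target.

## Task

Take the steel taper plug with the black grip out of its wooden tube and seat it in the tapered cup of the round steel fixture: press lightly, feel for the hidden drive slot by turning the plug until its tongue drops in, then push it fully home past the catch, collar flat on the rim's springy ring, never forcing it. Then check that it rocks free: still home, turn it until its pointer reaches the left mark on the rim, then the right mark. Let go and leave it seated, with the things around it where they stand.

Things in the scene. Friction and masses are not known exactly. Their poses are not given: they have to be found in the camera images.
- plug_grip (a point): Loose steel taper plug, 0.2 kg, at first hanging upright by its collar in the tube. Point on its axis in the black grip, z up, x towards its pointer. The grip is 34 mm along x, 24 mm along y (flat sides: grasp there), from 27 mm below to 23 mm above this point. Below it a collar, 68 mm across, 8 mm thick, underside 35 mm below this point.
- plug: The same plug: origin on its axis at the collar's underside, same axes. Below: taper 47 to 32 mm across over 30 mm, a nose, and from 42 to 56 mm down a flat drive tongue, 6 mm thick, reaching 10 mm from the axis towards the pointer and 5 mm the other way: it fits its slot one way round only.
- plug_pointer (a point): Tip of the small pointer on the plug's collar, 48 mm from the axis along the plug's x, 4.5 mm above the collar's underside.
- stand: Fixed upright wooden tube that holds the plug at the start: 82 mm outside, 54 mm bore, 58 mm tall; origin at the middle of its foot.
- cup_rim (a point): Centre of the mouth of the fixture's tapered cup (82 mm across outside, mouth 49 mm) at the top of the dark springy ring on its rim (66 mm across, gives 1 mm for 6 N, at most 2.5 mm); z up, x towards the middle mark. Fully home: collar flat on that ring, plug_grip 35 mm above this point (up to 2.5 mm more counts), upright within 0.06 rad.
- fixture: Fixed round steel fixture, flange 120 mm across; origin on its axis on the bench, 70 mm below cup_rim, same axes. Two hidden spring catches stop the plug with its collar 4 to 5 mm above the rim, tongue in the slot; its weight does not pass them, a push of about 10 N does. Force between plug and fixture must stay under 40 N.
- slot_disc (a point): Centre of the disc at the cup's bottom, 46 mm below cup_rim. Its tongue slot (1.6 mm side play) is at an unknown angle, up to 0.4 rad either side of the middle mark; within about 0.1 rad and 1.5 mm of it the tongue drops in. Off the slot the collar stays 10 mm above the rim. The disc turns stiffly (0.09 N m, stops at +-0.9 rad): light pressing (2 to 8 N) leaves it still, pressing over 25 N may drag it along.
- mark_left (a point): Black line on the rim, 0.70 rad counter-clockwise (from above) from the middle mark, 3 mm below cup_rim; z up. The pointer within 0.1 rad of it, or past it, counts.
- mark_right (a point): Black line on the rim, 0.70 rad clockwise (from above) from the middle mark, 3 mm below cup_rim; z up. The pointer within 0.1 rad of it, or past it, counts.
- tape_measure: yellow pocket tape measure, 34x79x58 mm, standing loose; a bystander, origin at the middle of its underside; not to be moved more than 30 mm
- putty_tub: pale filler tub with lid, 81 mm across, 57 mm tall, loose; a bystander, origin at the middle of its underside; not to be moved more than 30 mm
- wheel_0: single black caster wheel lying flat, 68 mm across, 17 mm tall, loose; a bystander, origin at the middle of its underside; not to be moved more than 30 mm
- mug: white enamel mug, 85x117 mm, 83 mm tall, loose; a bystander, origin at the middle of its underside; not to be moved more than 30 mm
Mind the look-alikes: they are no part of the job. Leave any yellow look-alike of the plug alone.

How it is judged:
By the outcome, as a careful person would: the job done as asked, in the order asked, and still so for the second after the job is handed in, with the robot touching nothing.
It also fails if it takes over 54 s, if anything falls off the work surface, if the arm or the gripper's body presses on something with over 40 N, if the wrist force passes 120 N, or if a joint passes its speed limit or range.

## Working session

There is one attempt and no reset: what is moved stays moved. The work goes in short steps, Python scripts to look and compute and a shell command to move; the robot and the scene stay as the last step left them, time stands still between calls to the robot, and variables do not carry over. Pictures are saved under pics/ and viewed, and the job is handed in when it is done.

```bash
mkdir -p pics
cat > h.py <<'E'
import numpy as np, cv2
from rig import read_state, read_camera, camera_info
def save(n,f,crop=None,scale=1):
    im=read_camera(n); cv2.imwrite('pics/'+f+'_full.png',im[:,:,::-1]); return im
def ray(info,u,v,T=None):
    T=np.array(info['extrinsics'] if T is None else T); f=240/np.tan(np.radians(info['fovy'])/2)
    d=np.array([(u-info['cx'])/f,-(v-info['cy'])/f,-1.])
    return T[:3,3],T[:3,:3]@d
def onplane(info,u,v,z,T=None):
    o,d=ray(info,u,v,T); return o+d*(z-o[2])/d[2]
def proj(info,p,T=None):
    T=np.array(info['extrinsics'] if T is None else T); f=240/np.tan(np.radians(info['fovy'])/2)
    c=np.linalg.inv(T)@np.append(p,1); return info['cx']+f*c[0]/-c[2], info['cy']-f*c[1]/-c[2]
E
python3 - <<'E'
from h import *
print(read_state())
for n in ['scene','top','wrist']:
    print(n,camera_info(n)); save(n,n+'0')
E
```

```text
{'clock': 0.0, 'q': array([ 1.10506737e+00,  2.64726998e-01,  1.60534193e+00,  1.35812322e-05,
        1.27370675e+00, -3.69169485e-02]), 'qvel': array([-5.61473360e-04,  2.67371253e-04,  8.06609696e-05, -3.19170235e-04,
        1.37717674e-03, -4.64050323e-04]), 'joint_torque': array([-1.84365985e-03, -5.02110600e+01, -3.56872594e+01,  7.27245840e-02,
        2.92891252e-02, -1.64693620e-04]), 'tcp_pos': array([280.32024985, 613.19355252, 205.12302654]), 'tcp_rot': array([ 2.12768891e-01,  9.77101943e-01, -1.05560677e-03, -2.77730228e-04]), 'contact_force': array([ 0.23793799, -0.78534773, -0.3632825 ]), 'wrist_torque': array([-0.06192139, -0.03868153, -0.00602299]), 'opening': 0.9981619798682769}
scene {'fovy': 48.694019588886654, 'cx': 318.31093744660535, 'cy': 238.60433872546574, 'extrinsics': array([[ 5.57187522e-01,  4.57254180e-01, -6.93152711e-01,
        -2.45342212e+02],
       [-8.30188092e-01,  2.88487708e-01, -4.77035191e-01,
        -4.06451223e+02],
       [-1.81602983e-02,  8.41245183e-01,  5.40348726e-01,
         7.11630794e+02],
       [ 0.00000000e+00,  0.00000000
[... 233 characters left out ...]
,
       [-9.99587393e-01,  8.45210543e-03,  2.74518825e-02,
         1.89110821e+02],
       [ 2.85356289e-02,  1.83057075e-01,  9.82688061e-01,
         1.24297003e+03],
       [ 0.00000000e+00,  0.00000000e+00,  0.00000000e+00,
         1.00000000e+00]])}
wrist {'fovy': 64.10190521768544, 'cx': 321.55104576602935, 'cy': 240.41401729898422, 'T_tool_cam': array([[-6.33371500e-04,  9.60277376e-01,  2.79046521e-01,
         7.28675744e+01],
       [ 9.99999685e-01,  7.41649452e-04, -2.82454296e-04,
         1.59049856e+00],
       [-4.78189169e-04,  2.79046254e-01, -9.60277543e-01,
        -1.76903261e+02],
       [ 0.00000000e+00,  0.00000000e+00,  0.00000000e+00,
         1.00000000e+00]])}
```

View pics/scene0_full.png

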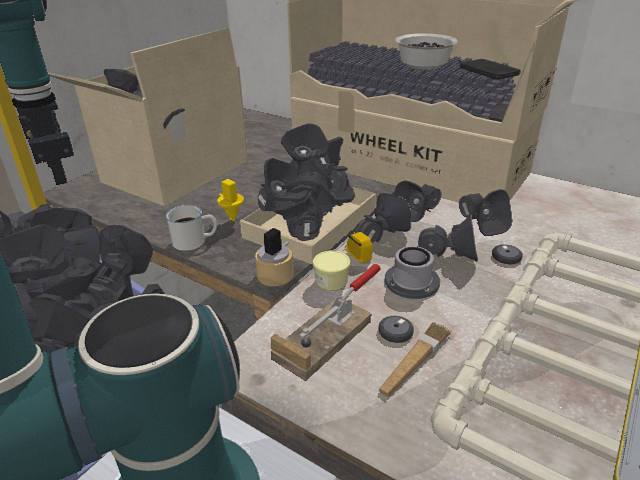

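View pics/top0_full.png

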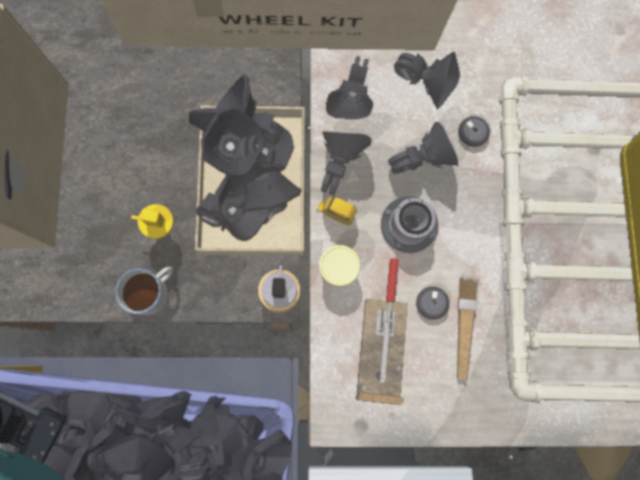

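View pics/wrist0_full.png

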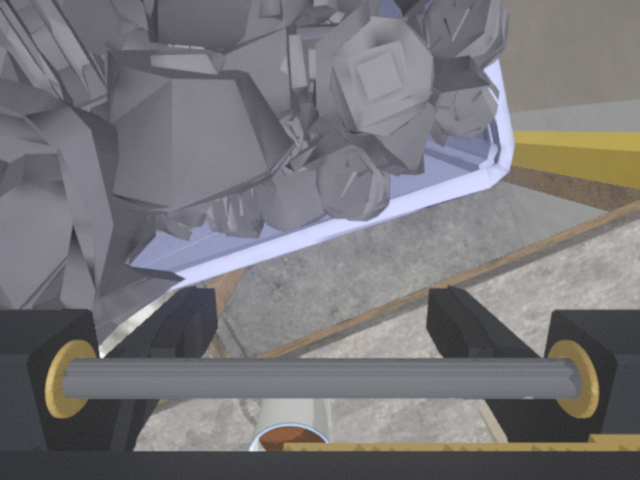

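Candidates for the plug are the black grip in the wooden tube at top (279,288) / scene (272,240), and the yellow look-alike at top (154,220) / scene (230,198), which I leave alone. For the fixture there is the round grey one at top (412,220) / scene (413,268). I'll check these in close crops.

Run:
```python
import cv2,numpy as np
t=cv2.imread('pics/top0_full.png'); s=cv2.imread('pics/scene0_full.png')
a=cv2.resize(t[260:320,250:310],(400,400),interpolation=2); b=cv2.resize(t[185:255,375:445],(400,400),interpolation=2)
cv2.imwrite('pics/c1.png',np.hstack([a,b]))
a=cv2.resize(s[220:290,240:310],(400,400),interpolation=2); b=cv2.resize(s[235:305,378:448],(400,400),interpolation=2)
cv2.imwrite('pics/c2.png',np.hstack([a,b]))
```

```text
(no output)
```

View pics/c1.png

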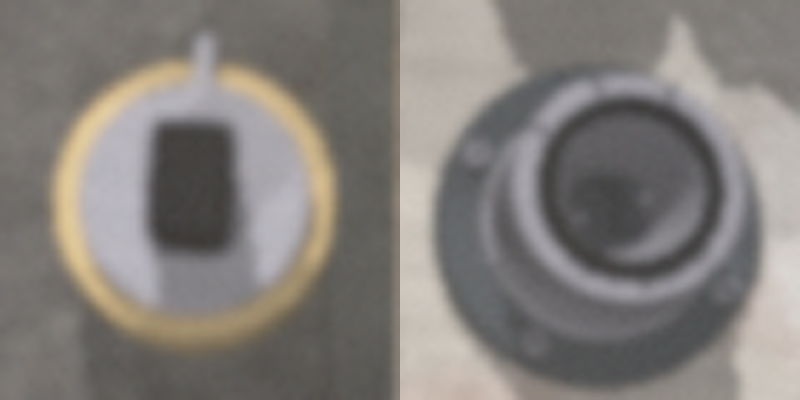

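View pics/c2.png

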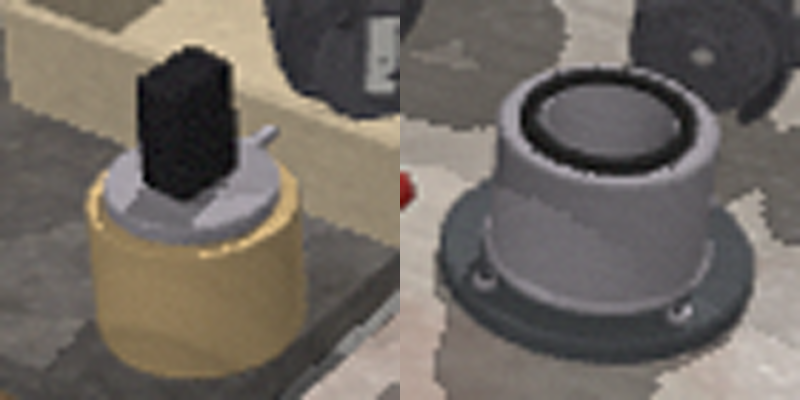

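```bash
cat >> h.py <<'E'
def tri(obs):
    A=np.zeros((3,3));b=np.zeros(3)
    for o,d in obs:
        d=d/np.linalg.norm(d);P=np.eye(3)-np.outer(d,d);A+=P;b+=P@o
    x=np.linalg.solve(A,b); r=[np.linalg.norm((np.eye(3)-np.outer(d,d)/(d@d))@(x-o)) for o,d in obs]
    return x,r
E
python3 - <<'E'
from h import *
t=camera_info('top'); s=camera_info('scene')
T=lambda x,y,x0,y0,k:(x0+(x+.5)/k-.5,y0+(y+.5)/k-.5)
k=400/60; m=400/70
# top crop: grip top centre approx (193,183)
u=T(195,184,250,260,k); print('grip top c',onplane(t,*u,116))
# scene: grip top corners: left(138,85) right(232,68) back(195,47) front(178,98)
us=T(186,72,240,220,m)
print('tri griptop',tri([ray(t,*u),ray(s,*us)]))
print('scene plane',onplane(s,*us,116))
# collar ellipse centre top
for c in [(80,195),(312,200),(195,85),(200,318)]: print('collar edge',onplane(t,*T(*c,250,260,k),66))
print('pointer tip',onplane(t,*T(205,35,250,260,k),62.5))
print('ptr scene',onplane(s,*T(273,130,240,220,m),62.5))
print('cupring')
for c in [(541,190),(722,190),(632,97),(632,280)]: print(onplane(t,*T(c[0]-400,c[1],375,185,m),70))
print('scene ring')
for c in [(522,120),(697,128),(612,68),(610,174)]: print(onplane(s,*T(c[0]-400,c[1],378,235,m),70))
print('marks')
for c in [(540,127),(600,87),(675,93)]: print(onplane(t,*T(c[0]-400,c[1],375,185,m),67))
E
python3 - <<'E'
import cv2
t=cv2.imread('pics/top0_full.png'); cv2.imwrite('pics/c3.png',cv2.resize(t[192:242,385:445],(780,650)[:2] if 0 else (720,600),interpolation=cv2.INTER_CUBIC))
E
```

```text
grip top c [489.80541943 217.04929639 116.        ]
tri griptop (array([489.54027771, 217.54624675, 114.5543506 ]), [np.float64(0.6263388053515124), np.float64(0.6263388053515286)])
scene plane [487.29727051 216.45949956 116.        ]
collar edge [491.93926636 251.48355534  66.        ]
collar edge [490.91402984 184.36704446  66.        ]
collar edge [524.25348509 218.6630825   66.        ]
collar edge [456.63727503 216.34925262  66.        ]
pointer tip [539.49092347 216.01957007  62.5       ]
ptr scene [537.38807519 216.76839014  62.5       ]
cupring
[633.98994491 -17.88834759  70.        ]
[634.6063069  -80.90079365  70.        ]
[667.47805934 -50.47653269  70.        ]
[602.50739191 -48.65164369  70.        ]
scene ring
[613.71171841 -21.95975009  70.        ]
[643.46894824 -78.65279064  70.        ]
[663.31376306 -35.08556125  70.        ]
[599.74900013 -64.19341163  70.        ]
marks
[657.15277029 -18.59114566  67.        ]
[671.72883254 -39.96167371  67.        ]
[669.8504237  -66.22284916  67.        ]
```

View pics/c3.png

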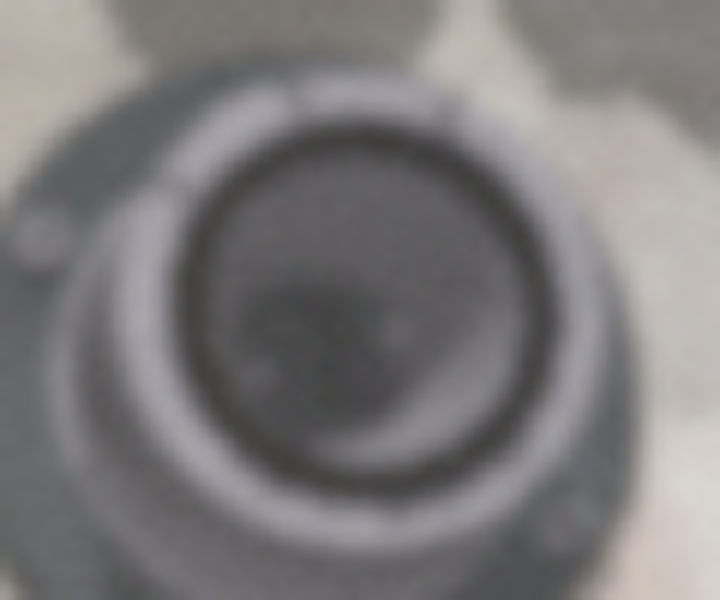

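Run:
```python
from h import *
t=camera_info('top'); s=camera_info('scene')
def cross(n,a,b): print(n,tri([ray(t,*a),ray(s,*b)]))
cross('heap fork tip',(241,84),(297,128))
cross('heap right cone',(298,190),(310,232))
cross('caster mid tip',(455,135),(473,194))
cross('caster low left',(343,140),(378,195))
cross('tub',(340,266),(332,257))
cross('tape',(342,209),(360,240))
T=lambda x,y,x0,y0,k:(x0+(x+.5)/k-.5,y0+(y+.5)/k-.5)
c=np.array([634.8,-49.4])
for p in [(172,183),(295,95),(450,108)]:
    q=onplane(t,*T(*p,385,192,12),67)[:2]; d=q-c; print('mark',q,np.degrees(np.arctan2(d[1],d[0])),np.hypot(*d))
```

```text
heap fork tip (array([798.09006251, 316.25819322, 240.06308693]), [np.float64(45.03753921542971), np.float64(45.037539215429774)])
heap right cone (array([673.97572549, 208.3740474 ,  30.9336013 ]), [np.float64(35.65228214241018), np.float64(35.652282142410144)])
caster mid tip (array([ 771.14649605, -109.8913762 ,  170.45190127]), [np.float64(2.0540573837353944), np.float64(2.0540573837354295)])
caster low left (array([771.95430815, 104.45697829, 111.30186977]), [np.float64(10.584129196843913), np.float64(10.584129196843913)])
tub (array([538.06441299,  99.10128292,  65.55967644]), [np.float64(0.7291347498464162), np.float64(0.7291347498463387)])
tape (array([655.40160783,  94.89969078,  46.71205065]), [np.float64(1.6624021921060854), np.float64(1.6624021921062415)])
mark [657.19100671 -18.16752317] 54.36272306408774 38.42947814255988
mark [672.4470951  -39.05369536] 15.366846576043756 39.04292239528504
mark [670.49575733 -64.89678631] -23.46736388187675 38.91448929393057
```

Run:
```python
import cv2,numpy as np
t=cv2.imread('pics/top0_full.png'); s=cv2.imread('pics/scene0_full.png')
a=cv2.resize(t[70:260,185:315],(400,585),interpolation=2); b=cv2.resize(s[110:270,235:380],(400,441),interpolation=2)
o=np.zeros((585,800,3),np.uint8); o[:,:400]=a;o[:441,400:]=b
cv2.imwrite('pics/c4.png',o)
```

```text
(no output)
```

View pics/c4.png

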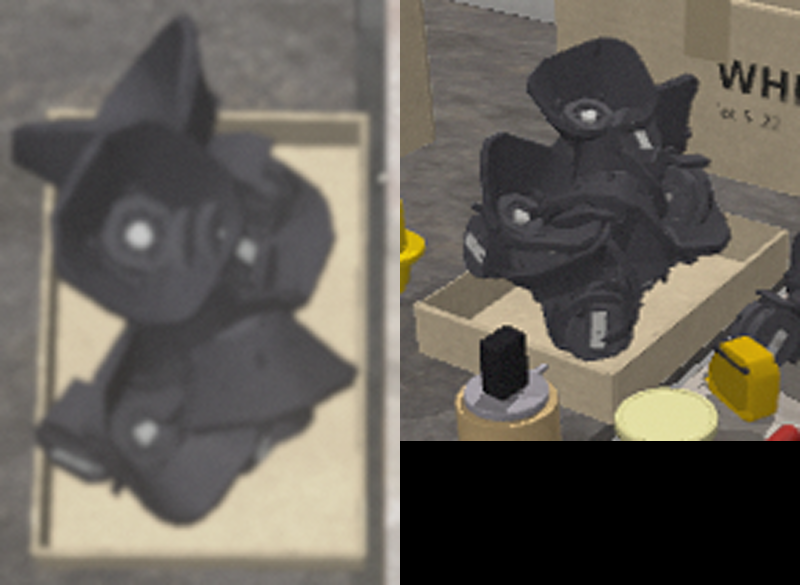

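Run:
```python
from h import *
t=camera_info('top'); s=camera_info('scene')
k=400/130; m=400/145
f=lambda n,a,b: print(n,tri([ray(t,185+a[0]/k,70+a[1]/k),ray(s,235+b[0]/m,110+b[1]/m)]))
f('lower hub',(147,432),(120,215)); f('upper hub',(139,235),(188,115)); f('right hub',(247,250),(244,140))
f('lower rim top?',(290,310),(90,140))
print('lower front edge at z 60/100',onplane(t,185+185/k,70+520/k,60),onplane(t,185+185/k,70+520/k,100))
print('tip at 100/150',onplane(t,185+355/k,70+375/k,100),onplane(t,185+355/k,70+375/k,150))
```

```text
lower hub (array([629.09573919, 304.90485086, 135.3778661 ]), [np.float64(1.4853628373598686), np.float64(1.485362837359802)])
upper hub (array([735.37307714, 306.93107828, 187.9775265 ]), [np.float64(0.9746826815008798), np.float64(0.9746826815008319)])
right hub (array([729.58661156, 243.77614352, 180.98123208]), [np.float64(0.7270771936063721), np.float64(0.727077193606371)])
lower rim top? (array([630.80188914, 257.55504342, 234.2430282 ]), [np.float64(60.916907181634826), np.float64(60.91690718163498)])
lower front edge at z 60/100 [590.6439778  285.86865908  60.        ] [583.0109074  282.59696714 100.        ]
tip at 100/150 [676.66979712 178.23160288 100.        ] [663.03128742 178.70752167 150.        ]
```

```bash
python3 -m pendant '[{"travel":[2.0,-3.9,0],"roll":-8.5},{"travel":[2.0,-3.9,0],"roll":-8.5},{"travel":[2.0,-3.9,0],"roll":-8.5},{"travel":[2.0,-3.9,0],"roll":-8.5},{"travel":[2.0,-3.9,0],"roll":-8.5},{"travel":[2.0,-3.9,0],"roll":-8.5},{"travel":[2.0,-3.9,0],"roll":-8.5},{"travel":[2.0,-3.9,0],"roll":-8.5},{"travel":[2.0,-3.9,0],"roll":-8.5},{"travel":[2.0,-3.9,0],"roll":-8.5}]' 6
python3 -m pendant '[{"travel":[0,0,0],"roll":-8.5},{"travel":[0,0,0],"roll":-8.5},{"travel":[0,0,0],"roll":-8.5},{"travel":[0,0,0],"roll":-8.5},{"travel":[0,0,0],"roll":-8.5},{"travel":[0,0,0],"roll":-8.5},{"travel":[0,0,0],"roll":-8.5},{"travel":[0,0,0],"roll":-8.5},{"travel":[0,0,0],"roll":-5},{"travel":[0,0,0],"roll":0}]'
cat >> h.py <<'E'
from scipy.spatial.transform import Rotation as R
def wristT(st):
    M=np.eye(4);M[:3,:3]=R.from_quat(st['tcp_rot']).as_matrix();M[:3,3]=st['tcp_pos'];return M@np.array(camera_info('wrist')['T_tool_cam'])
def yaw(st): 
    x=R.from_quat(st['tcp_rot']).as_matrix()[:,0]; return np.degrees(np.arctan2(x[1],x[0]))
E
python3 - <<'E'
from h import *
st=read_state(); save('wrist','w1'); print(st['clock'],st['tcp_pos'],yaw(st),st['q'],st['contact_force'],R.from_quat(st['tcp_rot']).as_matrix()[:,2]); np.save('w1.npy',wristT(st))
E
```

```text
clock: 1.15
tcp_pos: [480.9, 222.1, 206.2]
tcp_rot: [0.819, 0.574, -0.0, -0.0]
contact_force: [0.8, 0.2, 0.3]
opening: 0.676
clock: 2.15
tcp_pos: [480.4, 223.8, 206.0]
tcp_rot: [1.0, -0.022, -0.0, 0.0]
contact_force: [-0.2, -0.7, -0.1]
opening: 0.677
2.15 [480.36569091 223.75680077 206.04142521] -2.5771490849024365 [ 3.88921125e-01 -1.07106662e-02  1.91217537e+00 -1.04257422e-05
  1.24079991e+00  2.00470048e+00] [-0.21879171 -0.71663245 -0.14708525] [-6.18034845e-04 -2.63926413e-04 -9.99999774e-01]
```

View pics/w1_full.png

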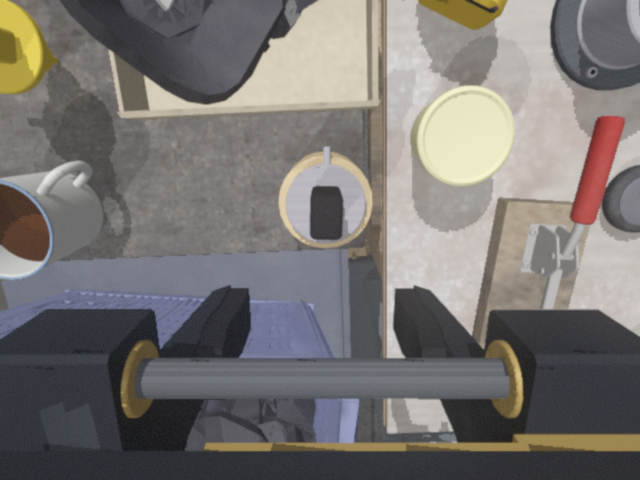

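Run:
```python
from h import *
im=cv2.imread('pics/w1_full.png'); T=np.load('w1.npy'); w=camera_info('wrist')
cv2.imwrite('pics/c5.png',cv2.resize(im[140:255,270:385],(600,600),interpolation=2))
x0,y0=275,140; c=im[y0:252,x0:380].astype(int)
dark=(c.max(2)<70).astype(np.uint8); 
n,l,s,ce=cv2.connectedComponentsWithStats(dark); i=l[212-y0,326-x0]; print(s[i],ce[i])
m=(l==i).astype(np.uint8); r=cv2.minAreaRect(cv2.findContours(m,0,2)[0][0]); print(r)
g=((c.max(2)-c.min(2)<30)&(c.min(2)>120)).astype(np.uint8)
n,l,s,ce=cv2.connectedComponentsWithStats(g); i=1+np.argmax(s[1:,4]); print(s[i])
```

```text
[    0     0   105   112 10258] [52.14057321 52.93829206]
((52.0, 55.5), (111.0, 104.0), 90.0)
[  10    6   81   98 3511]
```

View pics/c5.png

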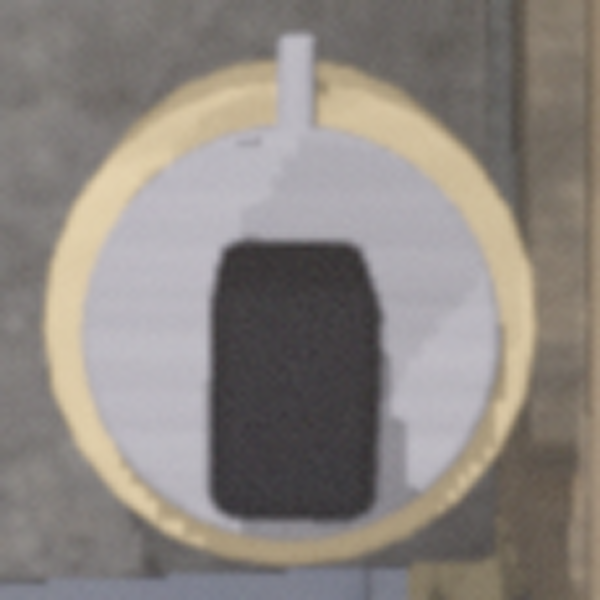

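Run:
```python
from h import *
T=np.load('w1.npy'); w=camera_info('wrist'); k=600/115
f=lambda x,y,z: onplane(w,270+x/k-.4,140+y/k-.4,z,T).round(1)
for p in [(82,330),(498,330),(291,541),(291,123)]: print('collar',f(*p,66))
print('tip',f(296,33,62.5+1), 'ptr base',f(296,125,66))
for p in [(212,500),(376,500),(294,518)]: print('griptop',f(*p,116))
print(f(212,400,116),f(380,400,116),'gripbase front',f(294,242,66))
for p in [(45,325),(535,325),(290,565)]: print('stand',f(*p,58))
```

```text
collar [493.9 255.5  66. ]
collar [490.9 188.8  66. ]
collar [457.1 223.5  66. ]
collar [525.1 220.6  66. ]
tip [538.5 219.2  63.5] ptr base [524.7 219.8  66. ]
griptop [478.5 234.  116. ]
griptop [477.5 211.3 116. ]
griptop [475.4 222.8 116. ]
[492.7 233.3 116. ] [491.6 210.3 116. ] gripbase front [506.5 220.9  66. ]
stand [493.6 262.4  58. ]
stand [489.9 181.9  58. ]
stand [450.4 223.9  58. ]
```

```bash
python3 -m pendant '[{"travel":[1.1,-0.3,0],"roll":0},{"travel":[0,0,-4],"roll":0},{"travel":[0,0,-4],"roll":0},{"travel":[0,0,-3],"roll":0},{"travel":[0,0,-2.2],"roll":0},{"travel":[0,0,0],"roll":0},{"travel":[0,0,0],"roll":0}]'
python3 - <<'E'
from h import *
st=read_state(); save('wrist','w2'); print(st['clock'],st['tcp_pos'],yaw(st),st['contact_force']); np.save('w2.npy',wristT(st))
E
```

```text
clock: 2.9
tcp_pos: [492.1, 220.7, 74.4]
tcp_rot: [1.0, -0.022, -0.0, 0.0]
contact_force: [-0.0, 0.3, 0.9]
opening: 0.684
2.9 [492.09258451 220.72468456  74.4228594 ] -2.5358701285850604 [-0.04319303  0.29967907  0.93670508]
```

View pics/w2_full.png

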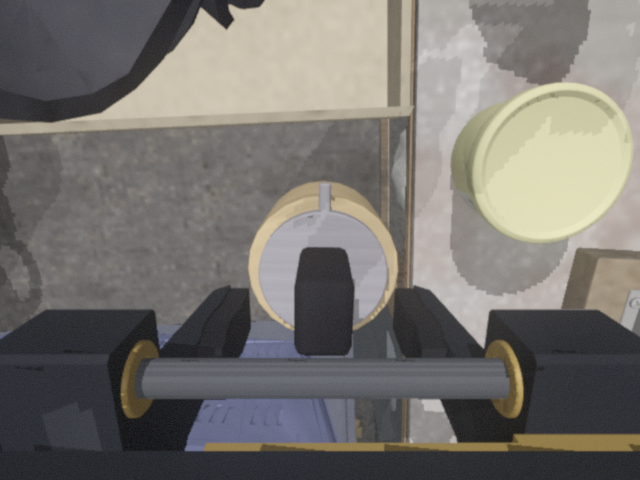

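```bash
python3 - <<'E'
from h import *
T=np.load('w2.npy'); w=camera_info('wrist')
f=lambda x,y,z: onplane(w,x,y,z,T).round(1)
print('back top',f(324,354,116),'collar L/R',f(259,265,66),f(388,265,66),'collar front',f(325,208,66),'tip',f(324,183,63))
E
python3 -m pendant '[{"travel":[0,0,0],"roll":0},{"travel":[0,0,0],"roll":0},{"travel":[0,0,0],"roll":0},{"travel":[0,0,0],"roll":0},{"travel":[0,0,0],"roll":0},{"travel":[0,0,0],"roll":0}]' 1.5 45
```

```text
back top [476.8 222.4 116. ] collar L/R [498.2 254.5  66. ] [495.2 188.4  66. ] collar front [526.4 219.5  66. ] tip [538.2 219.4  63. ]
clock: 3.55
tcp_pos: [491.9, 220.9, 74.7]
tcp_rot: [1.0, -0.022, 0.0, -0.0]
contact_force: [-0.0, -0.8, 2.0]
opening: 0.267
```

```bash
python3 -m pendant '[{"travel":[0,0,2],"roll":0},{"travel":[0,0,4],"roll":0},{"travel":[0,0,4],"roll":0},{"travel":[1.2,-4,0],"roll":0},{"travel":[1.2,-4.3,0],"roll":0},{"travel":[1.2,-4.3,0],"roll":0},{"travel":[1.2,-4.3,0],"roll":0},{"travel":[1.2,-4.3,0],"roll":0},{"travel":[1.2,-3.5,0],"roll":0},{"travel":[1.2,-2,0],"roll":0}]'
python3 -m pendant '[{"travel":[0,0,0],"roll":0},{"travel":[0,0,0],"roll":0},{"travel":[0,0,0],"roll":0}]'
python3 - <<'E'
from h import *
st=read_state(); im=save('wrist','w3'); print(st['clock'],st['tcp_pos'],yaw(st),st['contact_force'],st['opening']); np.save('w3.npy',wristT(st)); np.save('w3t.npy',st['tcp_pos'])
cv2.imwrite('pics/c6.png',cv2.resize(im[90:390,220:520,::-1],(600,600),interpolation=2))
E
```

```text
clock: 4.55
tcp_pos: [575.2, -48.9, 173.6]
tcp_rot: [1.0, -0.024, -0.001, 0.0]
contact_force: [-0.2, -0.0, -1.5]
opening: 0.261
clock: 4.85
tcp_pos: [574.8, -45.1, 173.7]
tcp_rot: [1.0, -0.022, -0.001, -0.0]
contact_force: [0.0, -0.6, -1.8]
opening: 0.267
4.85 [574.75428709 -45.0785386  173.7486694 ] -2.5319985956468787 [ 0.01717466 -0.56917012 -1.80505578] 0.2665996788863953
```

View pics/w3_full.png

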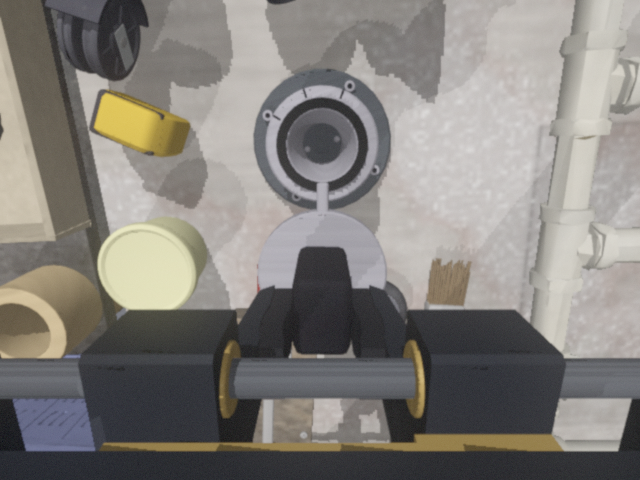

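View pics/c6.png

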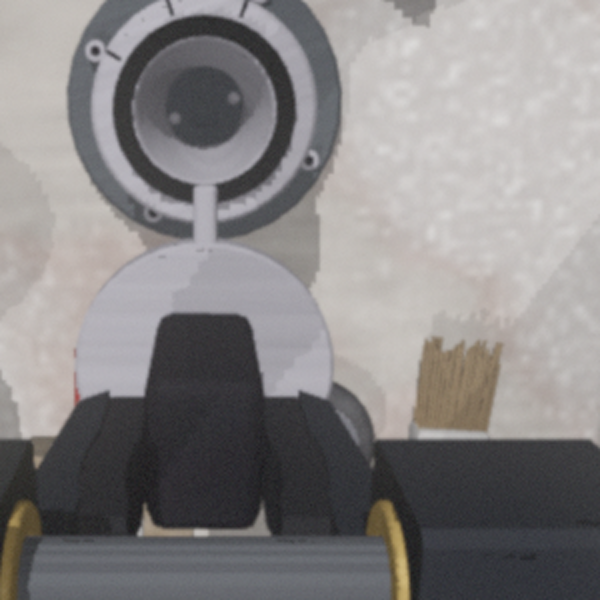

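Run:
```python
from h import *
im=cv2.imread('pics/w3_full.png'); T=np.load('w3.npy'); w=camera_info('wrist'); tp=np.load('w3t.npy')
c=im[60:215,250:395]; g=c.max(2)
k=cv2.resize(c,None,fx=4,fy=4,interpolation=cv2.INTER_CUBIC); cv2.imwrite('pics/c7.png',k)
gk=cv2.GaussianBlur(k.max(2),(0,0),3)
# ring edge by radial scan about (321,142): outer dark->light
def scan(cx,cy,r0,r1,sign,z,angs):
    P=[]
    for a in np.radians(angs):
        rs=np.arange(r0,r1,.25); xs=((cx-250+rs*np.cos(a)+.5)*4-.5).astype(np.float32); ys=((cy-60+rs*np.sin(a)+.5)*4-.5).astype(np.float32)
        p=cv2.remap(gk.astype(np.float32),xs[None],ys[None],1)[0]; d=np.diff(p)*sign; i=d.argmax()
        P.append(onplane(w,cx+rs[i]*np.cos(a),cy+rs[i]*np.sin(a),z,T)[:2])
    P=np.array(P)
    def fit(Q):
        A=np.c_[2*Q,np.ones(len(Q))]; s=np.linalg.lstsq(A,(Q**2).sum(1),rcond=None)[0]; return s[:2],np.sqrt(s[2]+s[:2]@s[:2])
    m=np.ones(len(P),bool)
    for _ in range(4):
        ce,r=fit(P[m]); e=abs(np.hypot(*(P-ce).T)-r); m=e<max(1,2*np.median(e))
    return ce.round(2),r.round(2),m.sum(),len(P),e[m].std().round(2)
A=np.r_[np.arange(-200,55,5),np.arange(125,160,5)]
print('ring outer',scan(321,141,38,53,1,70,A))
print('ring inner',scan(321,144,28,43,-1,70,A))
```

```text
ring outer (array([634.62, -45.79]), np.float64(32.45), np.int64(58), 58, np.float64(0.1))
ring inner (array([634.84, -45.73]), np.float64(25.7), np.int64(58), 58, np.float64(0.08))
```

View pics/c7.png

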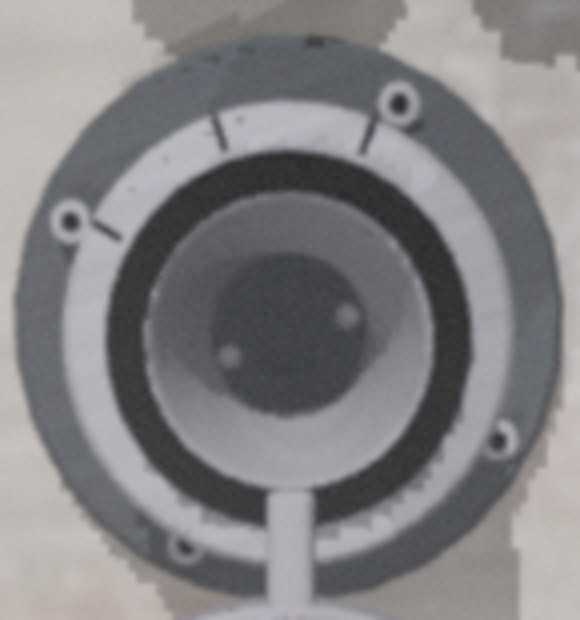

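Run:
```python
from h import *
im=cv2.imread('pics/w3_full.png'); T=np.load('w3.npy'); w=camera_info('wrist'); tp=np.load('w3t.npy')
k=cv2.resize(im[190:340,240:410],None,fx=4,fy=4,interpolation=cv2.INTER_CUBIC); cv2.imwrite('pics/c8.png',k)
f=lambda x,y,z: onplane(w,250+(x+.5)/4-.5,60+(y+.5)/4-.5,z,T)[:2]
ce=np.array([634.7,-45.8])
for a,b in [((93,218),(121,240)),((213,114),(226,150)),((377,117),(362,153))]:
    m=(f(*a,67)+f(*b,67))/2-ce; print('mark',np.degrees(np.arctan2(m[1],m[0])),np.hypot(*m))
p,q=f(230,355,24),f(346,316,24); print('spots',p-ce,q-ce,np.degrees(np.arctan2(*(q-p)[::-1])))
print('disc',f(212,334,24),f(365,334,24),f(288,253,24),f(288,417,24))
```

```text
mark 55.798993713241174 37.52246979931959
mark 15.938206388819498 37.60954772894137
mark -24.317097355136358 37.87115027376352
spots [-3.48016874 12.31700313] [  3.25644476 -11.97561976] -74.50071631624112
disc [635.60304908 -30.00223709] [634.18828029 -61.57304686] [650.88116567 -46.4013945 ] [618.04039208 -44.93003856]
```

View pics/c8.png

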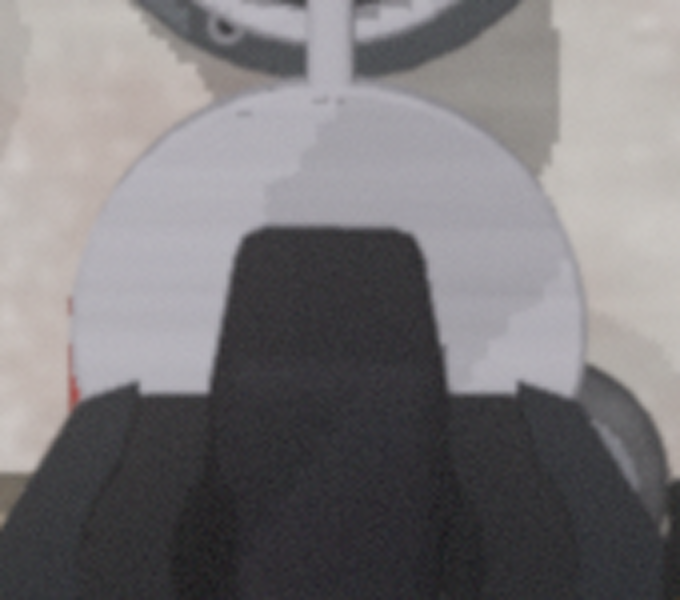

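Run:
```python
from h import *
T=np.load('w3.npy'); w=camera_info('wrist'); tp=np.load('w3t.npy')
f=lambda x,y,z: onplane(w,240+(x+.5)/4-.5,190+(y+.5)/4-.5,z,T)[:2]
for z in (165,):
    Q=np.array([f(*p,z) for p in [(72,320),(75,280),(100,207),(140,158),(205,108),(250,90),(400,88),(450,105),(500,142),(545,190),(570,240),(583,290),(585,330)]])
    A=np.c_[2*Q,np.ones(len(Q))]; s=np.linalg.lstsq(A,(Q**2).sum(1),rcond=None)[0]
    print(z,s[:2],np.sqrt(s[2]+s[:2]@s[:2]),s[:2]-tp[:2], np.hypot(*(Q-s[:2]).T).round(1))
    n=f(330,83,z); print('front',n)
fw=lambda x,y,z: onplane(w,x,y,z,T)[:2]
t=fw(322,182,161.5); print('tip',t, np.degrees(np.arctan2(*(t-s[:2])[::-1])), np.hypot(*(t-s[:2])))
```

```text
165 [575.36332913 -43.20769685] 33.10827149113808 [0.60904204 1.87084175] [33.1 33.1 33.2 32.9 33.1 33.1 33.1 33.4 32.9 33.1 33.  33.1 33.2]
front [607.856301   -44.86741901]
tip [621.32921871 -45.4052886 ] -2.737180351730067 46.018392132537834
```

```bash
python3 -m pendant '[{"travel":[3,-0.13,0],"roll":-2},{"travel":[3,-0.13,0],"roll":-2},{"travel":[0,0,0],"roll":0},{"travel":[0,0,0],"roll":0},{"travel":[0,0,-2],"roll":0},{"travel":[0,0,-2],"roll":0},{"travel":[0,0,-1.5],"roll":0},{"travel":[0,0,-1],"roll":0},{"travel":[0,0,-0.3],"roll":0},{"travel":[0,0,0],"roll":0}]'
python3 - <<'E'
from h import *
st=read_state(); im=save('wrist','w4'); im2=save('scene','s4'); print(st['clock'],st['tcp_pos'],yaw(st),st['contact_force'],st['wrist_torque'],st['opening']); np.save('w4.npy',wristT(st))
k=cv2.resize(im[130:330,220:420,::-1],(500,500),interpolation=2); j=cv2.resize(im2[200:300,360:460,::-1],(300,300),interpolation=2); o=np.zeros((500,800,3),np.uint8); o[:,:500]=k;o[:300,500:]=j; cv2.imwrite('pics/c9.png',o)
E
```

```text
clock: 5.9
tcp_pos: [635.3, -48.6, 106.2]
tcp_rot: [0.998, -0.057, -0.0, -0.0]
contact_force: [1.0, 0.3, -1.8]
opening: 0.263
5.9 [635.27983028 -48.59777774 106.17183381] -6.558164459774278 [ 1.01400091  0.34621883 -1.79366527] [0.03177925 0.14948429 0.04163413] 0.26252158119727986
```

View pics/c9.png

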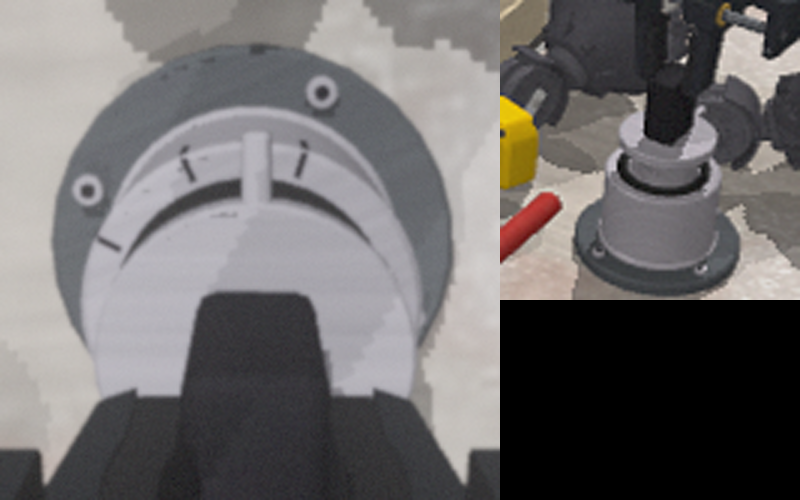

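Run:
```python
from h import *
T=np.load('w4.npy'); w=camera_info('wrist')
f=lambda x,y,z: onplane(w,220+(x+.5)/2.5-.5,130+(y+.5)/2.5-.5,z,T)[:2]
def fit(Q):
    A=np.c_[2*Q,np.ones(len(Q))]; s=np.linalg.lstsq(A,(Q**2).sum(1),rcond=None)[0]; return s[:2],np.sqrt(s[2]+s[:2]@s[:2])
st=read_state(); print(st['tcp_pos'],st['contact_force'])
z=106.2-8.7
print('collar',fit(np.array([f(*p,z) for p in [(96,375),(97,330),(106,295),(130,255),(165,222),(210,203),(300,203),(345,223),(380,255),(403,292),(413,330),(413,370)]])))
print('rim',fit(np.array([f(*p,67) for p in [(82,290),(90,240),(110,200),(140,165),(190,145),(330,150),(365,170),(395,205),(415,250),(420,290)]])))
print('flange',fit(np.array([f(*p,8) for p in [(53,250),(58,200),(75,150),(110,100),(160,64),(210,48),(260,44),(320,55),(370,83),(410,120),(440,170),(451,230),(447,270)]])))
```

```text
[636.32864155 -48.77268948 107.37596864] [ 0.18402289  0.07364055 -1.50234008]
collar (array([636.33688059, -46.77583048]), np.float64(32.97163629150418))
rim (array([638.51208364, -46.11604316]), np.float64(40.084726139674636))
flange (array([636.05986864, -45.88802461]), np.float64(58.78118099454366))
```

```bash
python3 -m pendant '[{"travel":[0.05,0.08,-0.3],"roll":0},{"travel":[0,0,-0.3],"roll":0},{"travel":[0,0,0],"roll":0}]'
python3 -m pendant '[{"travel":[0,0,-0.15],"roll":0},{"travel":[0,0,0],"roll":0}]'
python3 -m pendant '[{"travel":[0,0,-0.15],"roll":0},{"travel":[0,0,0],"roll":0}]'
python3 -m pendant '[{"travel":[0,0,-0.1],"roll":0},{"travel":[0,0,0],"roll":0}]'
```

```text
clock: 6.3
tcp_pos: [635.9, -47.9, 100.1]
tcp_rot: [0.998, -0.057, -0.0, -0.0]
contact_force: [0.8, 0.0, -2.0]
opening: 0.266
clock: 6.5
tcp_pos: [636.0, -47.9, 98.7]
tcp_rot: [0.998, -0.057, -0.0, 0.0]
contact_force: [-0.4, -0.4, -2.8]
opening: 0.266
clock: 6.7
tcp_pos: [636.0, -47.9, 97.2]
tcp_rot: [0.998, -0.057, -0.0, -0.0]
contact_force: [0.6, -0.3, -1.9]
opening: 0.259
clock: 6.9
tcp_pos: [636.1, -47.9, 96.2]
tcp_rot: [0.998, -0.057, -0.0, -0.0]
contact_force: [0.7, -0.4, -2.5]
opening: 0.269
```

```bash
python3 -m pendant '[{"travel":[0,0,-0.1],"roll":0},{"travel":[0,0,0],"roll":0}]'
python3 -m pendant '[{"travel":[0,0,-0.1],"roll":0},{"travel":[0,0,0],"roll":0}]'
```

```text
clock: 7.1
tcp_pos: [636.1, -47.9, 95.3]
tcp_rot: [0.998, -0.057, -0.0, -0.0]
contact_force: [-0.8, 0.3, -2.1]
opening: 0.263
clock: 7.3
tcp_pos: [636.1, -47.9, 94.3]
tcp_rot: [0.998, -0.057, -0.0, -0.0]
contact_force: [-0.7, -0.6, -2.7]
opening: 0.263
```

```bash
python3 -m pendant '[{"travel":[0,0,-0.1],"roll":0},{"travel":[0,0,0],"roll":0}]'
python3 -m pendant '[{"travel":[0,0,-0.1],"roll":0},{"travel":[0,0,0],"roll":0}]'
python3 - <<'E'
from h import *
st=read_state(); im2=save('scene','s5'); print(st['clock'],st['tcp_pos'],st['contact_force'])
cv2.imwrite('pics/c10.png',cv2.resize(im2[215:305,365:455,::-1],(600,600),interpolation=2))
E
```

```text
clock: 7.5
tcp_pos: [636.1, -47.9, 93.3]
tcp_rot: [0.998, -0.057, -0.0, -0.0]
contact_force: [0.2, 0.6, -2.2]
opening: 0.262
clock: 7.7
tcp_pos: [636.1, -47.9, 92.2]
tcp_rot: [0.998, -0.057, -0.0, -0.0]
contact_force: [0.9, -0.2, -2.2]
opening: 0.26
7.7 [636.06808834 -47.87124147  92.24738707] [ 0.90930776 -0.22707134 -2.21439121]
```

View pics/c10.png

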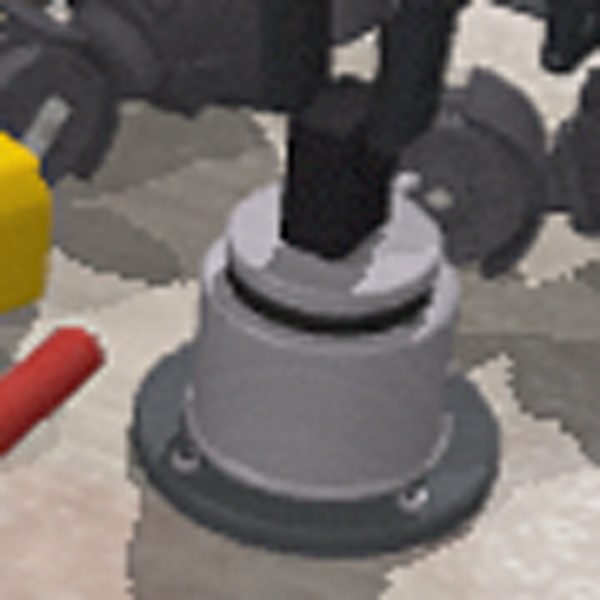

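```bash
python3 -m pendant '[{"travel":[0,0,-0.1],"roll":0},{"travel":[0,0,0],"roll":0}]'
python3 -m pendant '[{"travel":[0,0,-0.1],"roll":0},{"travel":[0,0,0],"roll":0}]'
```

```text
clock: 7.95
tcp_pos: [636.3, -47.9, 91.6]
tcp_rot: [0.998, -0.057, 0.0, -0.0]
contact_force: [0.3, 0.1, -1.0]
opening: 0.266
clock: 8.15
tcp_pos: [636.6, -48.0, 91.0]
tcp_rot: [0.998, -0.057, 0.0, 0.0]
contact_force: [-0.0, -0.3, 1.3]
opening: 0.266
```

```bash
cat > r.py <<'E'
from h import *
st=read_state(); print(round(st['clock'],2),st['tcp_pos'].round(2),'yaw',round(yaw(st),2),'F',st['contact_force'].round(2),'M',st['wrist_torque'].round(3),'op',round(st['opening']*88.1,1),'tilt',(R.from_quat(st['tcp_rot']).as_matrix()[:2,2]).round(4))
E
python3 r.py
python3 -m pendant '[{"travel":[0,0,0],"roll":3},{"travel":[0,0,0],"roll":0}]' >/dev/null; python3 r.py
python3 -m pendant '[{"travel":[0,0,0],"roll":3},{"travel":[0,0,0],"roll":0}]' >/dev/null; python3 r.py
python3 -m pendant '[{"travel":[0,0,0],"roll":3},{"travel":[0,0,0],"roll":0}]' >/dev/null; python3 r.py
```

```text
8.15 [636.58 -47.96  90.99] yaw -6.57 F [-0.04 -0.25  1.28] M [0.112 0.303 0.066] op 23.4 tilt [ 0.0009 -0.0001]
8.35 [636.42 -47.95  90.77] yaw -3.55 F [0.57 0.86 0.71] M [0.088 0.106 0.021] op 23.4 tilt [ 0.0006 -0.0001]
8.55 [636.37 -47.92  90.68] yaw -0.61 F [-0.3   0.13  1.69] M [0.172 0.199 0.022] op 23.3 tilt [ 0.0005 -0.    ]
8.75 [636.21 -47.96  90.6 ] yaw 2.35 F [-0.54  0.19  1.71] M [ 0.083  0.272 -0.033] op 23.5 tilt [ 0.0001 -0.0001]
```

```bash
python3 -m pendant '[{"travel":[0,0,0],"roll":3},{"travel":[0,0,0],"roll":0}]' >/dev/null; python3 r.py
python3 -m pendant '[{"travel":[0,0,0],"roll":3},{"travel":[0,0,0],"roll":0}]' >/dev/null; python3 r.py
python3 -m pendant '[{"travel":[0,0,0],"roll":3},{"travel":[0,0,0],"roll":0}]' >/dev/null; python3 r.py
python3 -m pendant '[{"travel":[0,0,0],"roll":3},{"travel":[0,0,0],"roll":0}]' >/dev/null; python3 r.py
```

```text
8.95 [636.13 -47.89  90.46] yaw 5.32 F [-1.04  0.82  1.8 ] M [ 0.079  0.251 -0.03 ] op 23.1 tilt [-0.  0.]
9.15 [636.06 -47.87  90.33] yaw 8.31 F [-0.4   0.73  1.03] M [0.087 0.282 0.004] op 23.5 tilt [-0.0002  0.0001]
9.35 [635.93 -47.88  90.32] yaw 11.3 F [-0.6   0.77  1.36] M [ 0.064  0.317 -0.092] op 23.2 tilt [-0.0005  0.    ]
9.55 [635.9  -47.88  90.24] yaw 14.3 F [-0.88  0.76  0.96] M [0.097 0.339 0.034] op 23.0 tilt [-0.0005  0.0001]
```

Run:
```python
from h import *
im=save('scene','s6'); s=camera_info('scene')
cv2.imwrite('pics/c11.png',cv2.resize(im[225:285,380:450,::-1],(700,600),interpolation=2))
c=np.array([635,-47.5]); d=np.array([-881,-360])/951.
for z in (74,75,76,78,80): print('collar bottom near',z,proj(s,np.r_[c+34*d,z]),'top near',proj(s,np.r_[c+34*d,z+8]))
for z in (66,67,68): print('rim near outer',z,proj(s,np.r_[c+41*d,z]))
print('flange near',proj(s,np.r_[c+60*d,0]),proj(s,np.r_[c+60*d,8]))
```

```text
collar bottom near 74 (np.float64(413.581706238987), np.float64(261.9958264957969)) top near (np.float64(413.88780759975697), np.float64(258.824619839522))
collar bottom near 75 (np.float64(413.6198370369391), np.float64(261.60079185769354)) top near (np.float64(413.92624049022584), np.float64(258.426455526341))
collar bottom near 76 (np.float64(413.65800540128646), np.float64(261.2053680321572)) top near (np.float64(413.96471139451563), np.float64(258.02789739040264))
collar bottom near 78 (np.float64(413.7344550514482), np.float64(260.4133505159562)) top near (np.float64(414.04176747037724), np.float64(257.2295973107688))
collar bottom near 80 (np.float64(413.8110556351315), np.float64(259.619769330169)) top near (np.float64(414.11897628009933), np.float64(256.42971491005704))
rim near outer 66 (np.float64(413.0931564238261), np.float64(267.0854353347871))
rim near outer 67 (np.float64(413.13109633085566), np.float64(266.6923922459996))
rim near outer 68 (np.float64(413.1690736652183), np.float64(266.2989614241959))
flange near (np.float64(410.13993513800904), np.float64(297.75553973655695)) (np.float64(410.4275429935453), np.float64(294.77632589844586))
```

View pics/c11.png

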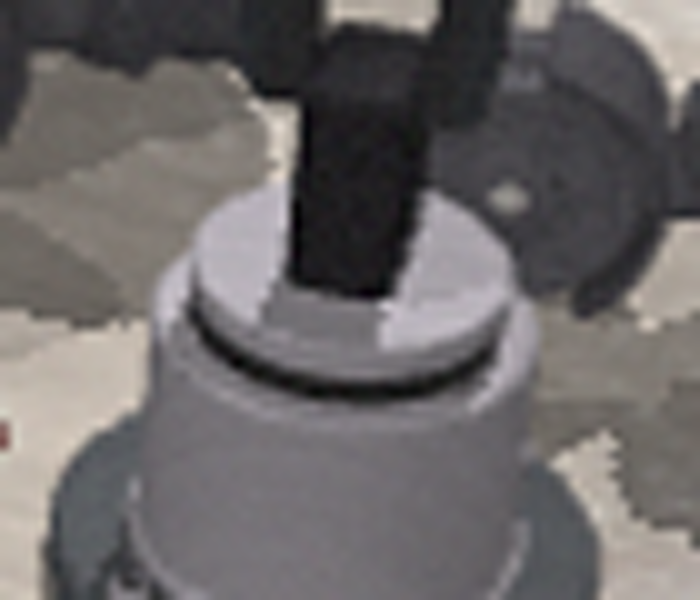

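```bash
python3 -m pendant '[{"travel":[0,0,-0.1],"roll":0},{"travel":[0,0,0],"roll":0}]' >/dev/null; python3 r.py
python3 -m pendant '[{"travel":[0,0,-0.1],"roll":0},{"travel":[0,0,0],"roll":0}]' >/dev/null; python3 r.py
python3 - <<'E'
from h import *
st=read_state(); im=save('wrist','w5'); np.save('w5.npy',wristT(st))
cv2.imwrite('pics/c12.png',cv2.resize(im[130:330,220:420,::-1],(600,600),interpolation=2))
E
```

```text
9.8 [635.88 -47.82  88.94] yaw 14.35 F [ 0.01  0.05 -0.72] M [ 0.149  0.185 -0.019] op 23.4 tilt [-0.0005  0.0002]
10.0 [635.74 -47.83  87.69] yaw 14.4 F [ 0.1  -0.12 -3.31] M [ 0.123  0.19  -0.019] op 23.5 tilt [-0.0009  0.0002]
```

View pics/c12.png

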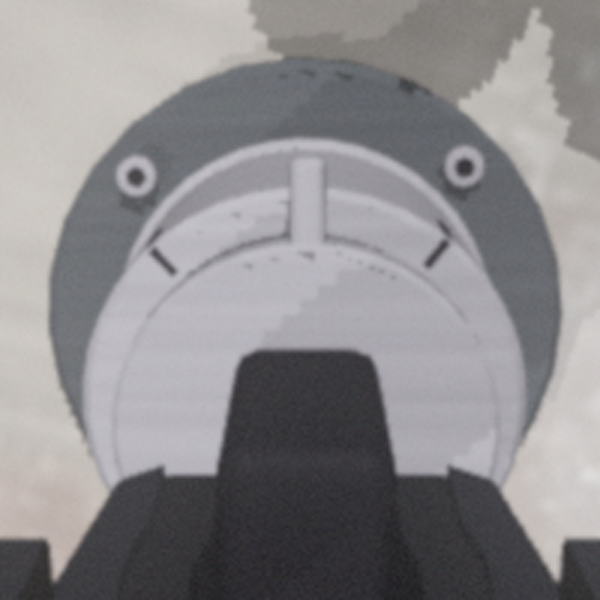

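```bash
python3 -m pendant '[{"travel":[0,0,-0.1],"roll":0},{"travel":[0,0,0],"roll":0}]' >/dev/null; python3 r.py
python3 -m pendant '[{"travel":[0,0,-0.1],"roll":0},{"travel":[0,0,0],"roll":0}]' >/dev/null; python3 r.py
```

```text
10.25 [635.89 -47.89  87.02] yaw 14.42 F [ 0.39  0.39 -2.28] M [ 0.121  0.229 -0.023] op 23.6 tilt [-0.0006  0.0001]
10.45 [636.04 -47.95  86.4 ] yaw 14.43 F [-0.49  0.94 -0.99] M [ 0.128  0.285 -0.025] op 23.4 tilt [-0.0002 -0.    ]
```

```bash
python3 -m pendant '[{"travel":[0,0,-0.1],"roll":0},{"travel":[0,0,0],"roll":0}]' >/dev/null; python3 r.py
python3 -m pendant '[{"travel":[0,0,-0.05],"roll":0},{"travel":[0,0,0],"roll":0}]' >/dev/null; python3 r.py
python3 - <<'E'
from h import *
im=save('scene','s7')
cv2.imwrite('pics/c13.png',cv2.resize(im[225:285,380:450,::-1],(700,600),interpolation=2))
E
```

```text
10.65 [636.15 -47.94  85.9 ] yaw 14.43 F [-2.44  0.49  1.9 ] M [ 0.108  0.513 -0.035] op 23.7 tilt [ 0.0001 -0.    ]
10.85 [636.21 -47.94  85.57] yaw 14.43 F [-4.29  1.25  5.55] M [0.234 0.727 0.025] op 23.4 tilt [ 0.0002 -0.0001]
```

View pics/c13.png

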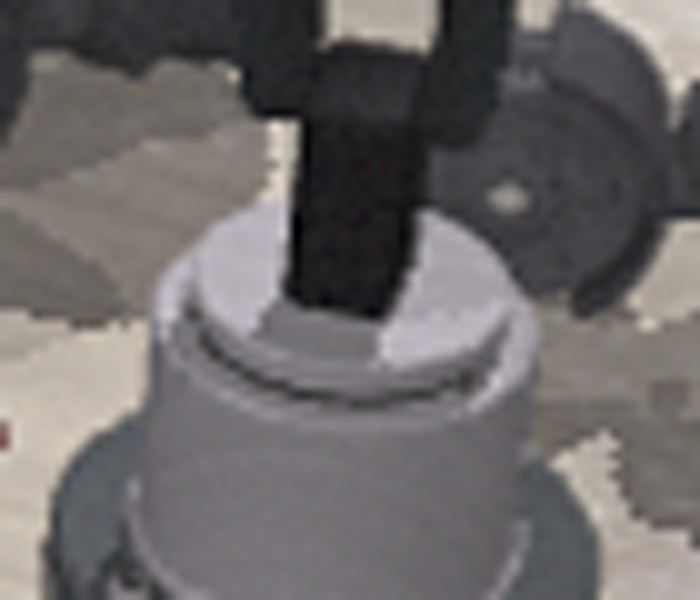

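```bash
python3 -m pendant '[{"travel":[-0.08,0.02,0],"roll":0},{"travel":[0,0,0],"roll":0}]' >/dev/null; python3 r.py
python3 -m pendant '[{"travel":[0,0,0],"roll":2},{"travel":[0,0,0],"roll":4},{"travel":[0,0,0],"roll":4},{"travel":[0,0,0],"roll":0}]' >/dev/null; python3 r.py
python3 -m pendant '[{"travel":[0,0,0],"roll":4},{"travel":[0,0,0],"roll":4},{"travel":[0,0,0],"roll":2},{"travel":[0,0,0],"roll":0}]' >/dev/null; python3 r.py
```

```text
11.1 [636.13 -47.93  85.57] yaw 14.43 F [-2.16  0.98  4.81] M [0.032 0.475 0.006] op 23.6 tilt [ 0.0018 -0.0004]
11.5 [636.43 -47.92  85.6 ] yaw 24.43 F [0.28 0.17 5.24] M [0.097 0.194 0.068] op 23.5 tilt [ 0.0023 -0.0003]
11.9 [636.37 -47.7   85.57] yaw 34.34 F [0.08 1.25 5.54] M [ 0.192  0.18  -0.082] op 22.9 tilt [0.0021 0.    ]
```

```bash
python3 -m pendant '[{"travel":[0,0,0],"roll":4},{"travel":[0,0,0],"roll":4},{"travel":[0,0,0],"roll":4},{"travel":[0,0,0],"roll":0}]' >/dev/null; python3 r.py
python3 -m pendant '[{"travel":[0,0,0],"roll":4},{"travel":[0,0,0],"roll":4},{"travel":[0,0,0],"roll":3},{"travel":[0,0,0],"roll":0}]' >/dev/null; python3 r.py
python3 - <<'E'
from h import *
st=read_state(); im=save('wrist','w6'); np.save('w6.npy',wristT(st))
cv2.imwrite('pics/c14.png',cv2.resize(im[130:330,220:420,::-1],(600,600),interpolation=2))
E
```

```text
12.3 [636.33 -47.43  85.54] yaw 46.38 F [-0.28  1.75  5.12] M [ 0.315  0.259 -0.04 ] op 23.4 tilt [0.002  0.0003]
12.7 [636.21 -47.22  85.54] yaw 57.36 F [-1.1   1.85  5.32] M [ 0.363  0.193 -0.006] op 23.7 tilt [0.0017 0.0007]
```

View pics/c14.png

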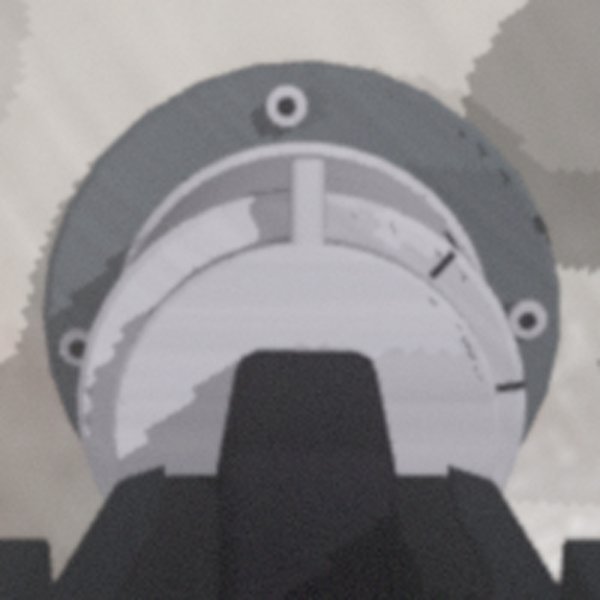

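```bash
python3 -m pendant '[{"travel":[0,0,0],"roll":1},{"travel":[0,0,0],"roll":0},{"travel":[0,0,0],"roll":-4},{"travel":[0,0,0],"roll":-5},{"travel":[0,0,0],"roll":-5},{"travel":[0,0,0],"roll":-5},{"travel":[0,0,0],"roll":-5},{"travel":[0,0,0],"roll":-5},{"travel":[0,0,0],"roll":-5}]' >/dev/null; python3 r.py
python3 -m pendant '[{"travel":[0,0,0],"roll":-5},{"travel":[0,0,0],"roll":-5},{"travel":[0,0,0],"roll":-5},{"travel":[0,0,0],"roll":0}]' >/dev/null; python3 r.py
```

```text
13.65 [636.22 -46.81  85.49] yaw 24.12 F [-0.07  3.39  5.68] M [0.723 0.199 0.209] op 23.5 tilt [0.0018 0.0012]
14.05 [636.42 -46.93  85.5 ] yaw 9.33 F [0.87 4.06 4.84] M [0.67  0.04  0.024] op 23.6 tilt [0.0022 0.001 ]
```

```bash
python3 -m pendant '[{"travel":[0,0,0],"roll":-5},{"travel":[0,0,0],"roll":-5},{"travel":[0,0,0],"roll":-5},{"travel":[0,0,0],"roll":0}]' >/dev/null; python3 r.py
```

```text
14.45 [636.55 -47.36  85.5 ] yaw -5.54 F [1.61 2.54 5.19] M [ 0.644 -0.129 -0.024] op 23.7 tilt [0.0025 0.0004]
```

```bash
python3 -m pendant '[{"travel":[0,0.03,0],"roll":-5},{"travel":[0,0,0],"roll":-5},{"travel":[0,0,0],"roll":-5},{"travel":[0,0,0],"roll":-4},{"travel":[0,0,0],"roll":-2},{"travel":[0,0,0],"roll":0}]' >/dev/null; python3 r.py
python3 - <<'E'
from h import *
st=read_state(); im=save('wrist','w7'); np.save('w7.npy',wristT(st))
cv2.imwrite('pics/c15.png',cv2.resize(im[130:330,220:420,::-1],(600,600),interpolation=2))
E
```

```text
15.05 [636.62 -47.87  85.52] yaw -26.43 F [3.36 0.08 4.78] M [ 0.153 -0.337  0.061] op 23.3 tilt [ 0.0027 -0.0008]
```

View pics/c15.png

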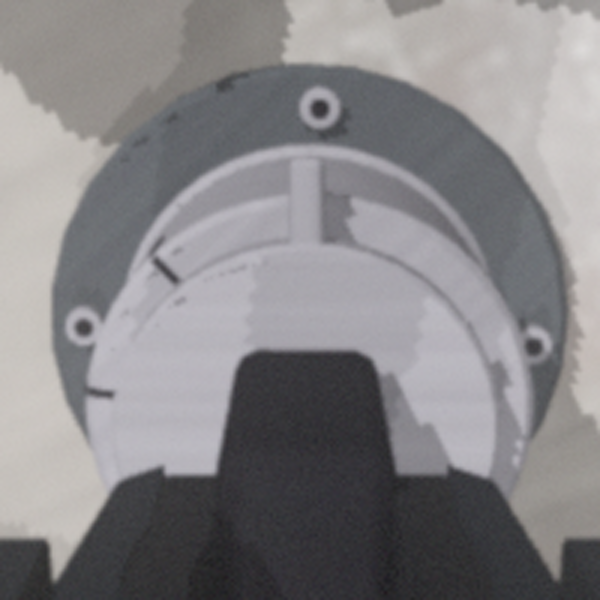

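```bash
python3 -m pendant '[{"travel":[0.06,0,0.05],"roll":0},{"travel":[0,0,0],"roll":0}]' >/dev/null; python3 r.py
python3 -m pendant '[{"travel":[0,0,0.04],"roll":0},{"travel":[0,0,0],"roll":0}]' >/dev/null; python3 r.py
```

```text
15.3 [636.51 -47.78  85.55] yaw -26.5 F [ 3.54 -1.01  3.05] M [ 0.061 -0.549  0.092] op 23.4 tilt [ 0.0011 -0.0005]
15.5 [636.25 -47.66  85.58] yaw -26.55 F [ 4.75 -0.26  2.32] M [ 0.03  -0.757  0.15 ] op 23.3 tilt [ 0.0006 -0.0003]
```

```bash
python3 -m pendant '[{"travel":[0,0,0],"roll":0},{"travel":[0,0,0],"roll":0}]' >/dev/null; python3 r.py
python3 -m pendant '[{"travel":[0.06,0,0],"roll":0},{"travel":[0,0,0],"roll":0},{"travel":[0,0,0],"roll":0}]' >/dev/null; python3 r.py
```

```text
15.7 [636.19 -47.62  85.6 ] yaw -26.55 F [ 4.55 -0.88  0.53] M [ 0.006 -0.757  0.103] op 23.3 tilt [ 0.0005 -0.0003]
16.0 [636.3  -47.58  85.59] yaw -26.56 F [ 3.3  -0.41  1.37] M [-0.139 -0.607  0.097] op 23.3 tilt [-0.0005 -0.0002]
```

```bash
python3 -m pendant '[{"travel":[0,0,0],"roll":0},{"travel":[0,0,0],"roll":0},{"travel":[0,0,0],"roll":0},{"travel":[0,0,0],"roll":0},{"travel":[0,0,0],"roll":0},{"travel":[0,0,0],"roll":0}]' 6; python3 r.py
python3 -m pendant '[{"travel":[0,0,1],"roll":0},{"travel":[0,0,3],"roll":0},{"travel":[0,0,4],"roll":0},{"travel":[0,0,4],"roll":0},{"travel":[-4,0,2],"roll":0},{"travel":[-4,0,0],"roll":0},{"travel":[0,0,0],"roll":0},{"travel":[0,0,0],"roll":0},{"travel":[0,0,0],"roll":0}]'; python3 r.py
python3 - <<'E'
from h import *
st=read_state(); im=save('wrist','w8'); np.save('w8.npy',wristT(st)); b=save('scene','s8'); save('top','t8')
cv2.imwrite('pics/c16.png',cv2.resize(b[225:285,380:450,::-1],(700,600),interpolation=2))
E
```

```text
clock: 16.6
tcp_pos: [636.4, -47.4, 85.7]
tcp_rot: [0.973, -0.23, -0.0, 0.0]
contact_force: [0.4, -0.5, 0.3]
opening: 0.682
16.6 [636.37 -47.35  85.7 ] yaw -26.57 F [ 0.41 -0.52  0.3 ] M [0.046 0.144 0.   ] op 60.0 tilt [-0.0004  0.0001]
clock: 17.5
tcp_pos: [557.5, -47.5, 226.4]
tcp_rot: [0.973, -0.23, 0.001, -0.0]
contact_force: [-0.3, -0.4, 0.1]
opening: 0.683
17.5 [557.54 -47.5  226.4 ] yaw -26.57 F [-0.28 -0.43  0.13] M [ 0.036  0.149 -0.004] op 60.2 tilt [ 0.0015 -0.0002]
```

View pics/w8_full.png

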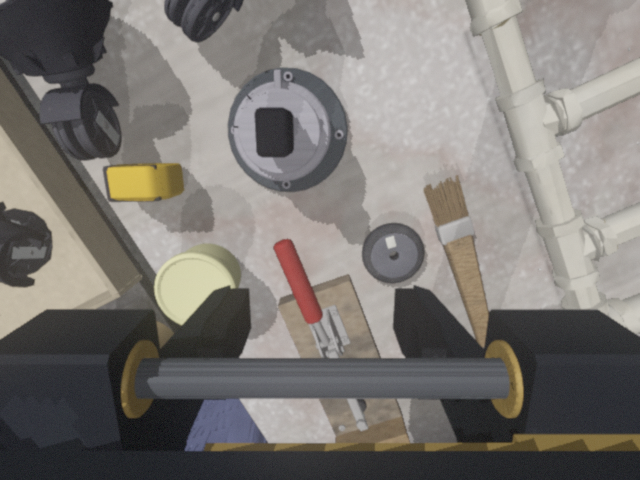

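View pics/c16.png

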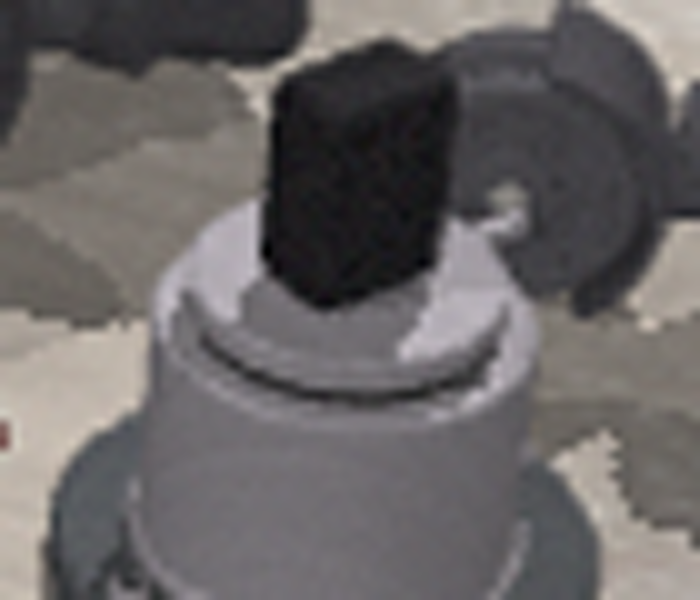

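View pics/t8_full.png

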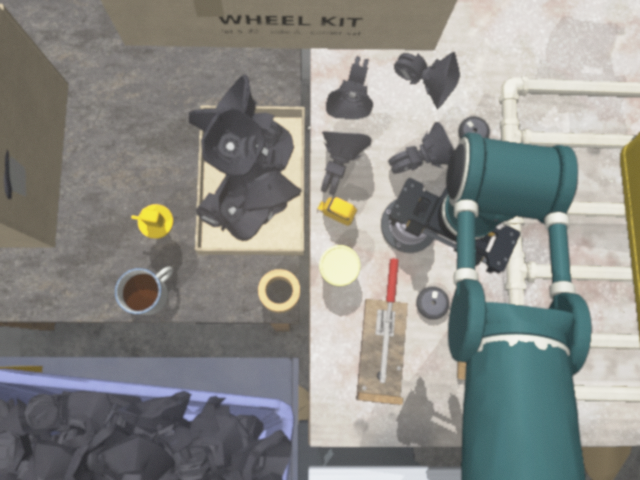

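Run:
```python
import cv2,numpy as np
o=[]
for n in ['s6','s7','s8']:
    im=cv2.imread(f'pics/{n}_full.png'); o.append(cv2.resize(im[245:275,395:435],(266,600),interpolation=cv2.INTER_CUBIC))
    for x in (404,408,412,416): print(n,x,im[256:272,x].max(1))
cv2.imwrite('pics/c17.png',np.hstack(o))
```

```text
s6 404 [183 144 122 114  51  21  69 113 129 150 125 118 119 120 122 119]
s6 408 [115 119 146 133 125 111  40  26  94 119 137 128 118 118 123 121]
s6 412 [119 116 116 132 125 124  99  38  25  98 117 137 123 117 121 119]
s6 416 [121 113 112 122 129 120 125  46  26  70 122 130 120 119 116 117]
s7 404 [190 189 163 134 124 104  71 115 128 150 123 120 118 118 122 122]
s7 408 [121 117 116 119 144 124 125  69  89 118 138 124 118 117 122 120]
s7 412 [116 122 116 116 116 136 122 127  66  93 117 136 118 117 118 121]
s7 416 [ 32 121 118 112 114 132 123 120 100  73 117 133 123 120 116 117]
s8 404 [109 111 135 122 117  88  63 108 125 146 117 116 116 116 119 117]
s8 408 [114 111 111 113 137 120 121  53  84 117 132 124 115 113 120 120]
s8 412 [ 93 115 117 115 117 127 116 119  41  88 113 133 116 114 116 117]
s8 416 [117 116 115 111 115 131 116 114  67  68 116 128 117 113 112 111]
```

View pics/c17.png

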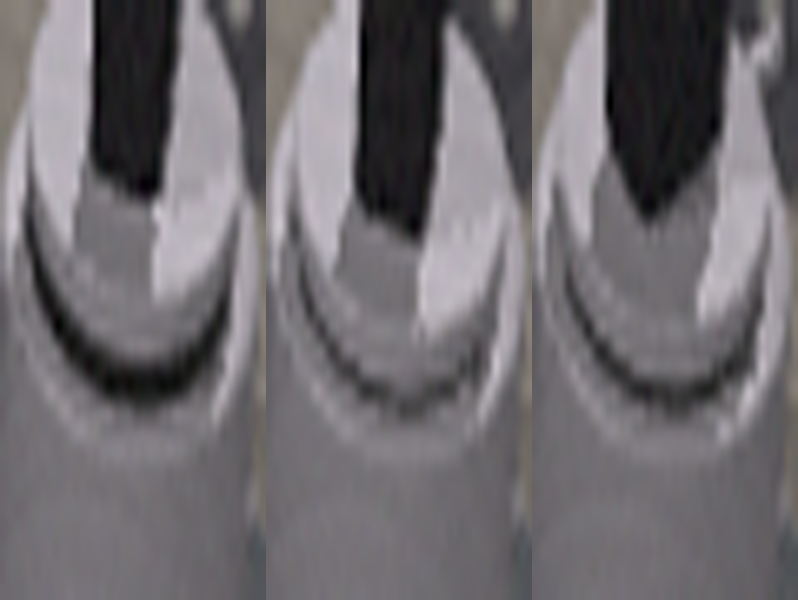

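```bash
python3 -c "
from rig import workorder
print(workorder.hand_in())"
```

```text
the job is handed in; nothing more can be done
None
```

The plug is seated in the fixture's cup and let go, and the job was handed in at about 17.7 s. I used the black-grip plug from the wooden tube and did not touch the yellow look-alike.

- **Slot:** I lowered the plug gently with its pointer at the clockwise end of the search range. It went past the height where the disc should have stopped it without resistance, so the tongue seems to have dropped in at the first angle tried.
- **Seating:** I then pressed lightly (3–4 N) and turned it about 21°. After that I pushed it past the catch and onto the springy ring. The highest force I read while seating it was about 8 N. The wrist readings never showed the expected 10 N at the catch, but I only read force at the end of each move, so a brief peak could have been missed.
- **Rocking free:** With the plug still home, I turned its pointer to the left mark and then to the right mark. The wrist pictures show the pointer covering each mark in turn. The 0.09 N m drag of the disc did not stand out from the torque noise, so collar height is the main evidence that the tongue is in the slot.
- **Last checks:** After I let go, the scene picture shows the collar within about 1 mm of its pressed-home position, well below the catch height. The pointer is still at the right mark, and the gripper is clear with the wrist force near zero. In the pictures the tape measure, tub, wheel and mug have not visibly moved.
- **Disagreements:** The camera positions differed by 2–4 mm. At the right mark I had a sideways force of 3–5 N that I could not fully remove before opening the gripper; it was gone afterwards.

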